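# Gauge a moulded console lid

### The job

First swing the lid of the moulded grey case fully shut, so that its tab drops behind the front rim. Then take the steel spring gauge out of its stand and hold it square to the sloping lid, its tip inside the ring mark (not the square one) and pressed lightly so that its plunger is about half in. The program finishes while you are still holding the gauge there, steadily and well gripped; leave the hammer, the dish and the steel bar where they lie.

Things in the scene. Friction and masses are not known exactly. Their poses are not given: they have to be found in the camera images.
- case: fixed light grey plastic console case with sloping top, 150 (x) x 140 (y) mm, walls 4 mm. Origin: centre of its underside, on the bench. Its +x points to the tall hinged back (100 mm high), -x to the low front (45 mm), roughly towards the robot; z up; turned up to 0.35 rad about z. It stands left or right, the gauge's stand on the other side.
- lid_hinge (a point): point on the lid's hinge axis, mid-width, at case-frame (75, 0, 100) mm; the hinge axis runs along the case's y. Axes as the case.
- lid (a joint): lid opening, rad: 0 = shut on its stop (sloping 20 degrees down from hinge to front), grows as the front edge swings up; starts at 0.7 to 1.3, 1.6 at most. Stiff hinge (0.15 N m): it stays where left; push its outer face down near the front edge. Flat grey plate 160 (hinge to front) x 140 x 4 mm, underface through the hinge axis; tab 40 wide, 18 long under the front edge.
- lid_edge (a point): middle of the lid's front edge, on the outer face, 160 mm from the hinge. Axes of the lid: z out of the outer face, y along the hinge, -x from hinge to front edge.
- ring_mark (a point): centre of the round mark on the lid's outer face: flat black ring, 28 mm outside, 20 mm inside diameter, 80 mm from the hinge, 30 mm off the middle towards the case's +y. Its z axis is the lid's outward normal: lid shut, 20 degrees from vertical, leaning to the case's -x. A square mark 30 mm towards -y is not the one.
- stand: fixed aluminium block 80 x 80 x 70 mm high with a vertical hole of 24 mm diameter through its middle, in which the gauge hangs. Origin: centre of its underside.
- gauge: loose round steel spring gauge, 0.14 to 0.23 kg, upright in the stand. Origin: centre of the nose's lower face; z along its axis towards the grip end. Nose 20 mm diameter, z 0 to 40 mm; collar 40 mm diameter, z 40 to 46, resting on the stand's top (origin 30 mm above the bench); grip barrel 26 mm diameter, z 46 to 115. Plunger sticks out 16 mm below. Lift 60 mm to clear the stand.
- gauge_tip (a point): the flat end of the plunger, 8 mm diameter, on the gauge's axis; 16 mm below the gauge's origin when not pressed.
- plunger (a joint): how far the plunger is pushed in, m: 0 = fully out, 0.010 = fully in. Spring: 1 N to start moving, then 0.5 N per mm, 3.5 N at half way, 6 N at the full 10 mm; beyond that the gauge is rigid.
- hammer: bystander: hammer with wooden handle lying on the bench at the right, its 260 mm length roughly along world x, 26 mm high.
- mould: bystander: heavy fixed steel mould block with bores, 200 x 160 x 130 mm high, at the far left, turned 0.2 rad. Origin: centre of its underside.
- dish: bystander: black plastic dish, 120 mm across, 45 mm high; straight ahead at the far side. Origin: centre of its underside.
- bar: bystander: dark steel bar 120 x 22 x 12 mm lying on the bench in front of the robot. Origin: centre of its underside.
Mind the look-alikes: they are no part of the job. Leave any brown or purple look-alike of the gauge alone.

How it is judged:
On the way:
1. the lid is swung fully shut (value of joint lid below 0.04 rad), for 0.2 s.
At the end, for the whole second after the job is handed in: Through the last second, still gripped: lid shut within 0.04 rad; gauge held only by the fingers, still, grip end up, tip within 10 mm of the ring centre, axis within 8 degrees of the lid normal, plunger 2 to 8.5 mm in (force 1 to 9 N), fingers and arm clear of case and lid (value of joint lid below 0.04 rad and distance between gauge_tip and ring_mark below 0.01 m and angle between the z axis of gauge and the z axis of ring_mark, either way round below 0.14 rad and angle between gauge's own z axis and vertical below 0.8 rad and value of joint plunger between 0.002 and 0.0085 m and contact force between gauge and case between 1 and 9 N and contact force between the fingers and gauge above 3 N and contact force between gauge and stand below 0.1 N and contact force between each of the arm, the fingers and case below 0.5 N and linear speed of gauge below 0.02 m/s); the arm keeps its last pose, push and grip.
It fails at once if the gauge is rammed against the lid (over 20 N) (contact force between gauge and case above 20 N).
It fails at once if the hammer is pushed out of its place (distance of hammer from where it was at the start of the episode above 0.025 m).
It fails at once if the dish is pushed out of its place (distance of dish from where it was at the start of the episode above 0.025 m).
It fails at once if the steel bar is pushed out of its place (distance of bar from where it was at the start of the episode above 0.025 m).
It also fails if it takes over 51 s, if anything falls off the work surface, if the arm or the gripper's body presses on something with over 40 N, if the wrist force passes 120 N, or if a joint passes its speed limit or range.

### The arm

A 7-joint arm with a two-finger parallel gripper is mounted at the origin on the work surface. World frame = base frame: x ahead of the robot, y to its left, z up, the work surface at z = 0. Lengths are in m, angles in rad, forces in N, time in s.
With the tool pointing down it reaches from about 0.425 to 0.975 m from the base axis. Payload 16.7 kg.
Tool frame: the origin (TCP) lies between the finger pads; the fingertips stand 11 mm ahead of it and the grasp point (between the pads) lies 8 mm behind it (tips_ahead is the distance from the TCP to the fingertips, in m); z points along the fingers, y is the line along which they close (so a half turn about z gives the same grasp; the last joint's range is limited). The gripper opens to 85 mm and grips with 20 to 120 N. Pads are 22 mm wide; open, the fingers measure 114 mm over their backs; the gripper's body (76 mm by 85 mm) begins 54 mm behind the grasp point. The pads swing forward as they close: fully open they stand 13 mm farther back than shut.
Start: joints at [-1.421, 0.426, 0.074, 1.606, -0.034, 1.111, -0.067], TCP at [0.199, 0.645, 0.242] pointing down, gripper open.
Joint ranges: [-2.85, 2.85], [-0.5, 2.14], [-1.23, 1.37], [0.21, 2.46], [-1.02, 4.16], [0.16, 2.05], [-2.73, 2.73]. Speed limits (rad/s): [1.89, 1.89, 2.39, 2.39, 3.01, 3.01, 3.01].

### API

Orientations are given as a rotation vector (axis times angle).
In Python, from workcell import observe, grab_frame, camera_info, finish_job, tips_ahead gives the robot as it stands. The module is installed in compiled form; this text tells all that it offers.
- The arm moves only by the tool drive_tool, never from a script. Its arguments are lists of equal length, an entry for each row: "offset": the shift along the tool's x, y, z normalised to -1 to 1, where 1 is 300 mm, a list of three; "twist": the turn, a rotation vector about the tool's x, y, z normalised to -1 to 1, where 1 is 0.5 rad, a list of three. In form: {"offset": [[tx, ty, tz], ...], "twist": [[wx, wy, wz], ...]}. A call has 1 to 20 rows; each row is the pose to reach, as a shift and turn from the pose commanded when the call began, along the tool's axes at that moment; what a row does not reach only later rows make up. A row lasts 1/10 s, in which the tool goes at most 50 mm and 8.59 degrees, less where a joint would pass 70% of its speed; a pose out of reach is approached as far as the arm can. A call with a number of a shift or a turn outside -1 to 1 is refused whole. A call with a gripper value outside its range is refused whole. "hand" is the finger opening in mm, from 0 to 85.4, set as the call begins (left out, the last holds). The fingers move at their own pace and stop on an object; the grip force is fixed at half the most. Time passes only in rows, so rows that repeat a pose let the fingers close. It gives the time, the measured TCP pose, the force, the opening and the grip force at its end, in the units of the state.
- observe(): the state, without advancing time (a new reading comes with each control period).
- grab_frame(name): name is "side" or "top" or "wrist"; returns (picture, depth): 384x512x3 uint8, red, green, blue; 384x512 float32, m along the optical axis (not along the pixel's ray), 0 where there is no reading.
- camera_info(name): a dict with "fx", "fy", "cx", "cy" (pixels), "origin" and "attitude" of the camera in the world. Camera axes: x right, y up, looking along -z (the intrinsics and any distortion apply to the point x, -y, -z); pixel columns grow to the right and rows downward; lengths in m; the calibration is good to about 2 mm. A picture is of the moment at which its call begins: read the wrist's pose just before it. camera_info takes no time and is no camera call; for the wrist camera it gives the pose at the moment of the call.
- finish_job(): hands the job in; it is judged then, once.
The state is a dict: "time_s": time; "qpos": joint angles; "joint_vel": joint speeds; "effort": joint torques, N m; "tcp_pos": TCP position; "tool_rot": TCP orientation; "wrist_force": force on the tool from outside, world axes, zero at the start; "wrist_torque": the same for the moment, N m; "width": opening from 0.0 (shut) to 1.0 (fully open); "gripper_force": force on a finger pad.
Only numpy, scipy, OpenCV 4.12 (cv2) and the standard library are available. Lean on these libraries where they do the work, as an engineer would, in place of code of your own. Each camera call takes 0.05 s, during which the arm holds its last target. There are 200 camera calls.

## Working session

There is one attempt and no reset: what is moved stays moved. The work goes in short steps, Python scripts to look and compute and a tool call to move; the robot and the scene stay as the last step left them, time stands still between calls to the robot, and variables do not carry over. Pictures are saved under pics/ and viewed, at most 10 in all, crops included, and the job is handed in when it is done.

Besides the shell and the picture viewer there is one more tool, called after "Request:" by a JSON object that holds its "api" and its "payload". drive_tool: Moves the arm, as the interface text tells. Scaled input: -1 to 1 covers 300 mm each way for a shift and 0.5 rad each way for a turn. Its arguments: {"type":"object","properties":{"offset":{"type":"array","items":{"type":"array","items":{"type":"number","minimum":-1,"maximum":1}}},"twist":{"type":"array","items":{"type":"array","items":{"type":"number","minimum":-1,"maximum":1}}},"hand":{"type":"number"}},"required":["offset","twist"]}

```bash
mkdir -p pics
cat > h.py <<'E'
import numpy as np, cv2
from scipy.spatial.transform import Rotation as R
from workcell import *
def att(a):
    a=np.array(a,float)
    return a if a.shape==(3,3) else (R.from_rotvec(a).as_matrix() if a.size==3 else R.from_quat(a).as_matrix())
def cloud(name):
    s=camera_info(name); im,d=grab_frame(name)
    v,u=np.mgrid[:384,:512]
    p=np.stack([(u-s['cx'])/s['fx']*d,-(v-s['cy'])/s['fy']*d,-d],-1)
    P=p@att(s['attitude']).T+np.array(s['origin']); P[d==0]=np.nan
    return im,d,P
E
python3 - <<'E'
from h import *
print(observe(), tips_ahead)
fr=[]
for n in ("side","top"):
    print(camera_info(n))
    im,d,P=cloud(n); np.savez(n,im=im,d=d,P=P)
    cv2.imwrite(f"pics/{n}0.png",im[:,:,::-1])
E
```

```text
{'time_s': 0.0, 'qpos': array([-1.42048508,  0.42671899,  0.07389312,  1.60661464, -0.03411497,
        1.11080419, -0.06710694]), 'joint_vel': array([-0.00114931, -0.00096597,  0.00091728,  0.00052595, -0.00032262,
       -0.00223815,  0.00038053]), 'effort': array([ 2.00523587e-03, -9.49824643e+01,  3.76134887e+00, -4.63535142e+01,
        1.90949917e-02,  9.74181457e-03,  1.85717323e-05]), 'tcp_pos': array([0.19928525, 0.64449468, 0.24161716]), 'tool_rot': array([-4.69296790e-01, -3.10624666e+00,  2.01198624e-03]), 'wrist_force': array([ 0.4549112 ,  0.24480281, -0.00860951]), 'wrist_torque': array([-0.04007672, -0.01550658,  0.0167198 ]), 'gripper_force': 0.0, 'width': 0.9998011613315452} 0.011
{'fx': 400.9336015958397, 'fy': 400.9336015958397, 'cx': 258.16444299637476, 'cy': 193.7088159280601, 'origin': array([ 0.19549381, -0.82193744,  0.62851523]), 'attitude': array([ 1.04692586, -0.24379588, -0.4008241 ])}
{'fx': 496.81561152485455, 'fy': 496.81561152485455, 'cx': 252.45243438588093, 'cy': 185.4854419587186, 'origin': array([0.33918636, 0.00588806, 1.60857871]), 'attitude': array([ 0.15863019, -0.12805378, -1.56622867])}
```

View pics/side0.png

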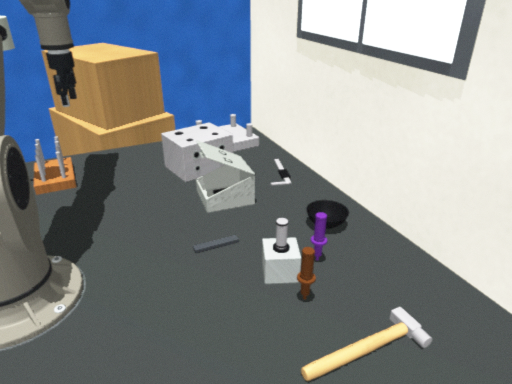

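View pics/top0.png

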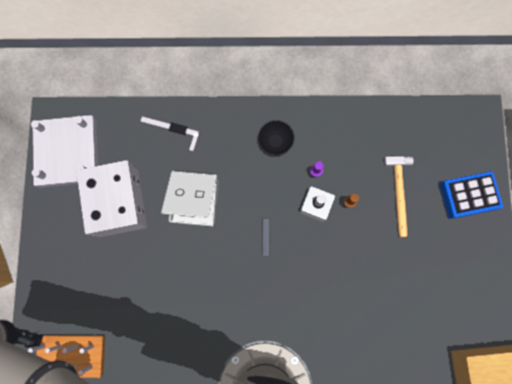

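The side view shows the open grey case at (225,180), the stand with the steel gauge at (281,255), and brown and purple look-alikes beside it. In the top view the case is at (190,198) with the ring at (180,192) and the square at (199,194). The stand is at (318,203) and the bar at (266,237).

Run:
```python
from h import *
t=np.load('top.npz'); s=np.load('side.npz')
P=t['P'];im=t['im'].astype(int)
def box(P,lo,hi): return np.all((P>lo)&(P<hi),-1)
np.set_printoptions(precision=4,suppress=True)
# stand/gauge
v,u=np.mgrid[:384,:512]
w=(u>295)&(u<340)&(v>180)&(v<225)
grey=(im.max(-1)-im.min(-1)<30)
m=w&grey&(abs(P[...,2]-.07)<.006)&(im.max(-1)>120); q=P[m]; print('stand top',m.sum(),q.mean(0),q.min(0),q.max(0),cv2.minAreaRect(q[:,:2].astype('f')*1000))
m=w&grey&(P[...,2]>.125); q=P[m]; print('gauge top',m.sum(),np.median(q,0),q.min(0),q.max(0))
for n,c in(('brown',(350,201)),('purple',(317,169))):
    q=P[c[1]-9:c[1]+10,c[0]-9:c[0]+10].reshape(-1,3); q=q[q[:,2]>.02]; print(n,q.mean(0),q.min(0),q.max(0))
# side gauge
Q=s['P'];vs,us=v,u
g=s['im'].astype(int); m=(us>265)&(us<298)&(vs>210)&(vs<290)&(Q[...,2]>.08); q=Q[m]; print('side gauge',m.sum(),np.median(q,0),q.min(0),q.max(0))
# case lid
w=(u>155)&(u<222)&(v>165)&(v<230)&(P[...,2]>.02)
q=P[w]; print('case',q.min(0),q.max(0),'rect',cv2.minAreaRect(q[:,:2].astype('f')*1000))
# lid plane ransac
rng=np.random.default_rng(0);best=0
for i in range(500):
    a,b,c=q[rng.choice(len(q),3,False)];n=np.cross(b-a,c-a);
    if np.linalg.norm(n)<1e-5: continue
    n/=np.linalg.norm(n);k=abs((q-a)@n)<.003
    if k.sum()>best: best=k.sum();bk=k
l=q[bk];c0=l.mean(0);n=np.linalg.svd(l-c0)[2][2];n*=np.sign(n[2]);print('lid',len(q),best,c0,n,'res',abs((l-c0)@n).mean())
yaw=np.arctan2(n[1],n[0]);print('tilt',np.arccos(n[2]),'azim',yaw)
ex=np.array([n[0]*-n[2],n[1]*-n[2],n[0]**2+n[1]**2]);ex/=np.linalg.norm(ex);ey=np.cross(n,ex)
uv=np.c_[(l-c0)@ex,(l-c0)@ey]; r=cv2.minAreaRect(uv.astype('f')*1000); print('rect in plane',r, 'ex',ex,'ey',ey)
r_c=c0+(r[0][0]*ex+r[0][1]*ey)/1000;print('centre',r_c)
cv2.imwrite('pics/crop.png',cv2.resize(t['im'][155:245,150:230,::-1],None,fx=6,fy=6,interpolation=cv2.INTER_NEAREST))
# rest points
o=q[~bk];print('others z hist',np.histogram(o[:,2],10))
# marks
dk=w&(im.max(-1)<110)&(abs((P-c0)@n)<.006)
k,lab,st,ce=cv2.connectedComponentsWithStats(dk.astype('u1'))
for i in range(1,k):
    if st[i,4]>5: print('mark',ce[i],st[i],P[lab==i].mean(0))
```

```text
stand top 486 [ 0.5669 -0.1679  0.0698] [ 0.5171 -0.2191  0.0641] [ 0.6191 -0.1187  0.076 ] ((568.81982421875, -168.35357666015625), (79.32992553710938, 80.98214721679688), 68.33509063720703)
gauge top 68 [ 0.5682 -0.1684  0.1436] [ 0.5557 -0.1818  0.1324] [ 0.5817 -0.1555  0.1529]
brown [ 0.5715 -0.2669  0.0966] [ 0.5548 -0.2883  0.0514] [ 0.5937 -0.2509  0.1394]
purple [ 0.6703 -0.1641  0.097 ] [ 0.654  -0.1841  0.0538] [ 0.691  -0.1472  0.1379]
side gauge 333 [ 0.5663 -0.177   0.1195] [ 0.5578 -0.1834  0.08  ] [ 0.584  -0.1554  0.1482]
case [0.5007 0.1484 0.0202] [0.6645 0.3016 0.1825] rect ((584.2555541992188, 224.76287841796875), (140.9290008544922, 157.5416717529297), 84.33841705322266)
lid 2295 1500 [0.5853 0.2245 0.1417] [ 0.4733 -0.0397  0.88  ] res 0.0013212396340898417
tilt 0.4948896693897875 azim -0.08377994755217631
rect in plane ((-4.5167999267578125, 0.01509857177734375), (140.5646209716797, 167.414306640625), 89.37431335449219) ex [-0.8769  0.0736  0.4749] ey [-0.0837 -0.9965 -0.    ]
centre [0.5892 0.2242 0.1396]
others z hist (array([ 51, 108,  41,  33,  25,  79, 113, 115, 141,  89]), array([0.0202, 0.0364, 0.0526, 0.0689, 0.0851, 0.1014, 0.1176, 0.1338,
       0.1501, 0.1663, 0.1825]))
```

View pics/crop.png

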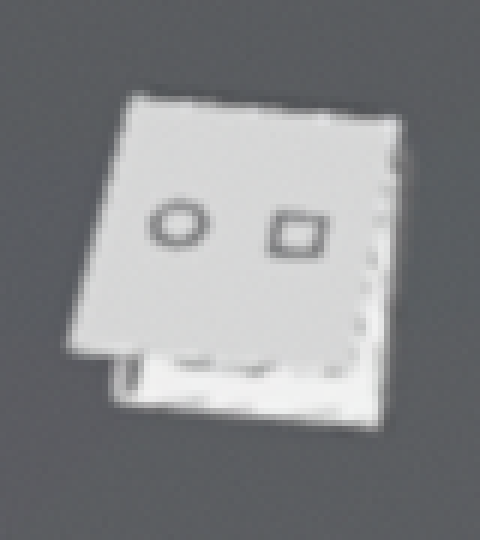

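In the crop the ring is at (180,223) and the square at (298,235), so the ring is on the +y side. The lid is about 0.84 rad open and the case yaw is about -0.085. I'll close the fingers and press straight down near the front edge.

```bash
cat >> h.py <<'E'
np.set_printoptions(precision=3,suppress=True)
def go(p,Rt=None,base=None,b_R=None):
    o=observe(); p0=o['tcp_pos'] if base is None else np.array(base); R0=att(o['tool_rot'])
    off=R0.T@(np.array(p)-p0)/.3
    tw=np.zeros(3) if Rt is None else R.from_matrix(R0.T@Rt).as_rotvec()/.5
    print('offset',off,'twist',tw)
def down(yaw,zdir=(0,0,-1)): # tool y at world yaw, z along zdir
    z=np.array(zdir,float);z/=np.linalg.norm(z);y=np.array([np.cos(yaw),np.sin(yaw),0]);y-=z*(y@z);y/=np.linalg.norm(y)
    return np.c_[np.cross(y,z),y,z]
E
python3 - <<'E'
from h import *
o=observe()['tcp_pos']
go((.36,.44,.242),down(np.arctan2(.955,.295)));
go((.523,.230,.235),base=(.36,.44,.242))
E
```

```text
offset [-0.713 -0.493 -0.   ] twist [-0.002  0.    -0.   ]
offset [-0.726 -0.508  0.024] twist [0. 0. 0.]
```

Request:
{"api": "drive_tool", "payload": {"offset": [[-0.713, -0.493, 0], [-0.713, -0.493, 0], [-0.713, -0.493, 0], [-0.713, -0.493, 0], [-0.713, -0.493, 0], [-0.713, -0.493, 0], [-0.713, -0.493, 0], [-0.713, -0.493, 0]], "twist": [[0, 0, 0], [0, 0, 0], [0, 0, 0], [0, 0, 0], [0, 0, 0], [0, 0, 0], [0, 0, 0], [0, 0, 0]], "hand": 0}}

```text
time_s: 0.9
tcp_pos: [0.3594, 0.4411, 0.2422]
tool_rot: [-0.468, -3.106, -0.0]
wrist_force: [-0.7, 0.5, 0.6]
width: -0.001
gripper_force: 0.0
```

Request:
{"api": "drive_tool", "payload": {"offset": [[-0.726, -0.508, 0.024], [-0.726, -0.508, 0.024], [-0.726, -0.508, 0.024], [-0.726, -0.508, 0.024], [-0.726, -0.508, 0.024], [-0.726, -0.508, 0.024], [-0.726, -0.508, 0.024], [-0.726, -0.508, 0.024], [-0.726, -0.508, 0.024]], "twist": [[0, 0, 0], [0, 0, 0], [0, 0, 0], [0, 0, 0], [0, 0, 0], [0, 0, 0], [0, 0, 0], [0, 0, 0], [0, 0, 0]]}}

```text
time_s: 1.8
tcp_pos: [0.5221, 0.2326, 0.2349]
tool_rot: [-0.465, -3.106, -0.0]
wrist_force: [-0.0, 0.1, -0.7]
width: 0.002
gripper_force: 0.0
```

Request:
{"api": "drive_tool", "payload": {"offset": [[0, 0, 0.05], [0, 0, 0.1], [0, 0, 0.13], [0, 0, 0.16], [0, 0, 0.19], [0, 0, 0.22], [0, 0, 0.25], [0, 0, 0.28], [0, 0, 0.31], [0, 0, 0.34], [0, 0, 0.37], [0, 0, 0.4], [0, 0, 0.43], [0, 0, 0.46], [0, 0, 0.49], [0, 0, 0.5], [0, 0, 0.5]], "twist": [[0, 0, 0], [0, 0, 0], [0, 0, 0], [0, 0, 0], [0, 0, 0], [0, 0, 0], [0, 0, 0], [0, 0, 0], [0, 0, 0], [0, 0, 0], [0, 0, 0], [0, 0, 0], [0, 0, 0], [0, 0, 0], [0, 0, 0], [0, 0, 0], [0, 0, 0]]}}

```text
time_s: 3.5
tcp_pos: [0.5229, 0.2303, 0.0846]
tool_rot: [-0.469, -3.106, 0.001]
wrist_force: [0.4, 0.7, 0.3]
width: 0.005
gripper_force: 0.0
```

Request:
{"api": "drive_tool", "payload": {"offset": [[0, 0, 0.015], [0, 0, 0.03], [0, 0, 0.04], [0, 0, 0.05], [0, 0, 0.055], [0, 0, 0.06], [0, 0, 0.063], [0, 0, 0.063]], "twist": [[0, 0, 0], [0, 0, 0], [0, 0, 0], [0, 0, 0], [0, 0, 0], [0, 0, 0], [0, 0, 0], [0, 0, 0]]}}

```text
time_s: 4.3
tcp_pos: [0.5236, 0.2307, 0.068]
tool_rot: [0.47, 3.106, 0.002]
wrist_force: [-10.6, -4.0, 36.8]
width: 0.003
gripper_force: 19.1
```

Request:
{"api": "drive_tool", "payload": {"offset": [[0, 0, -0.05], [0, 0, -0.2], [0, 0, -0.35], [0, 0, -0.5], [-0.0, -0.4, -0.5], [0, -0.8, -0.5], [0, -0.8, -0.5], [0, -0.8, -0.5], [0, -0.8, -0.5]], "twist": [[0, 0, 0], [0, 0, 0], [0, 0, 0], [0, 0, 0], [0, 0, 0], [0, 0, 0], [0, 0, 0], [0, 0, 0], [0, 0, 0]], "hand": 85}}

```text
time_s: 5.2
tcp_pos: [0.4509, -0.0013, 0.2164]
tool_rot: [0.471, 3.106, 0.001]
wrist_force: [-0.0, -0.4, 0.5]
width: 0.993
gripper_force: 0.0
```

```bash
cat > lid.py <<'E'
from h import *
o=observe();print(o['time_s'],o['tcp_pos'])
Ps=[]
v,u=np.mgrid[:384,:512]
for n in ('top','side'):
    im,d,P=cloud(n); np.savez(n+'1',im=im,d=d,P=P); I=im.astype(int)
    reg=(P[...,0]>.49)&(P[...,0]<.68)&(P[...,1]>.13)&(P[...,1]<.31)&(P[...,2]>.035)&(P[...,2]<.13)
    q=P[reg]; rng=np.random.default_rng(0);best=0
    for i in range(500):
        a,b,c=q[rng.choice(len(q),3,False)];m=np.cross(b-a,c-a)
        if np.linalg.norm(m)<1e-5: continue
        m/=np.linalg.norm(m)
        if abs(m[2])<.6: continue
        k=abs((q-a)@m)<.003
        if k.sum()>best: best=k.sum();bk=k
    l=q[bk];c0=l.mean(0);m=np.linalg.svd(l-c0)[2][2];m*=np.sign(m[2])
    ex=-np.array([m[0],m[1],-(m[0]**2+m[1]**2)/m[2]]);ex/=np.linalg.norm(ex) # uphill
    ey=np.cross(m,ex)
    r=cv2.minAreaRect((np.c_[(l-c0)@ex,(l-c0)@ey]*1000).astype('f'))
    print(n,'lid pts',len(q),best,'normal',m,'tilt deg',np.degrees(np.arccos(m[2])),'azim uphill',np.arctan2(ex[1],ex[0]),'rect',r,'centre',c0+ex*r[0][0]/1e3+ey*r[0][1]/1e3)
    # marks: dark pixels on lid, ray cast on plane
    s=camera_info(n); dirs=np.stack([(u-s['cx'])/s['fx'],-(v-s['cy'])/s['fy'],-np.ones(u.shape)],-1)@att(s['attitude']).T
    org=np.array(s['origin']); X=org+dirs*(((c0-org)@m)/(dirs@m))[...,None]
    ins=(abs((X-c0)@ex)<.05)&(abs((X-c0)@ey)<.055)
    g=I.mean(-1); med=np.median(g[ins]); dk=ins&(g<med-25)
    k,lab,st,ce=cv2.connectedComponentsWithStats(dk.astype('u1'),connectivity=8)
    for i in range(1,k):
        if st[i,4]>8:
            pts=X[lab==i]; print(' mark',ce[i],st[i],'mid',(pts.min(0)+pts.max(0))/2,'mean',pts.mean(0))
    mask=ins
    e=cv2.resize(im[155:245,150:240,::-1] if n=='top' else im[120:220,180:280,::-1],(450,450)); Ps.append(e)
cv2.imwrite('pics/lid1.png',np.hstack(Ps))
E
python3 lid.py
```

```text
5.2 [ 0.451 -0.001  0.216]
top lid pts 2348 1401 normal [-0.346  0.018  0.938] tilt deg 20.295243451071446 azim uphill -0.051133529248530624 rect ((-0.4908599853515625, 0.6185226440429688), (139.99893188476562, 164.96267700195312), 87.72808074951172) centre [0.582 0.225 0.077]
 mark [182.414 198.034] [178 194  10   9  58] mid [0.583 0.255 0.076] mean [0.583 0.255 0.076]
 mark [201.368 199.596] [197 195  10  10  57] mid [0.578 0.195 0.076] mean [0.578 0.196 0.076]
side lid pts 1745 1116 normal [-0.341  0.028  0.94 ] tilt deg 19.99526446864195 azim uphill -0.08132345093465292 rect ((-1.8853302001953125, 9.203475952148438), (146.7339324951172, 163.17556762695312), 89.61937713623047) centre [0.585 0.225 0.079]
 mark [220.786 171.571] [217 169   9   6  28] mid [0.586 0.256 0.078] mean [0.586 0.257 0.078]
 mark [209.067 177.533] [207 175   4   6  15] mid [0.548 0.257 0.064] mean [0.547 0.26  0.064]
 mark [226.027 179.784] [221 176  11   8  37] mid [0.58  0.197 0.078] mean [0.58  0.197 0.078]
```

View pics/lid1.png

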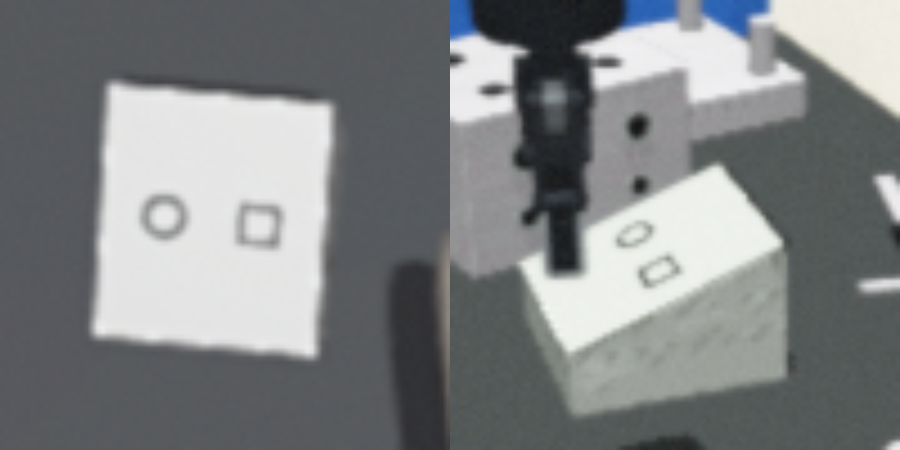

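Left and right panels (top and side) both show the lid seated, with the ring at (165,216) and (634,233). The tilt is 20° and the ring is at about (0.584, 0.255, 0.077). Next is the gauge.

```bash
python3 -c "
from h import *
go((.568,-.1685,.2),down(np.pi/4)); print(observe()['qpos'])"
```

```text
offset [-0.539 -0.406  0.055] twist [ 0.    -0.     0.959]
[-0.542  0.077  0.432  2.137 -0.04   0.935  1.178]
```

Request:
{"api": "drive_tool", "payload": {"offset": [[-0.539, -0.406, 0.055], [-0.539, -0.406, 0.055], [-0.539, -0.406, 0.055], [-0.539, -0.406, 0.055], [-0.539, -0.406, 0.055], [-0.539, -0.406, 0.055], [-0.539, -0.406, 0.055], [-0.539, -0.406, 0.055]], "twist": [[0, 0, 0.959], [0, 0, 0.959], [0, 0, 0.959], [0, 0, 0.959], [0, 0, 0.959], [0, 0, 0.959], [0, 0, 0.959], [0, 0, 0.959]]}}

```text
time_s: 6.1
tcp_pos: [0.5704, -0.1616, 0.2]
tool_rot: [-1.191, -2.907, -0.001]
wrist_force: [-0.1, 0.2, -0.1]
width: 0.998
gripper_force: 0.0
```

```bash
python3 -c "
from h import *
o=observe();print(o['tcp_pos'],o['tool_rot'],o['qpos'])
im,d,P=cloud('wrist');cv2.imwrite('pics/w1.png',im[:,:,::-1])
g=im.astype(int);m=(abs(P[...,0]-.568)<.03)&(abs(P[...,1]+.168)<.03)&(P[...,2]>.135)&(P[...,2]<.155)
q=P[m];print(m.sum(),q.mean(0),q.min(0),q.max(0))
if m.sum()>20: print(cv2.minEnclosingCircle((q[:,:2]*1000).astype('f')))
go((.568,-.1685,.101),down(np.pi/4))"
```

```text
[ 0.57  -0.162  0.2  ] [-1.191 -2.907 -0.001] [-0.283  0.376  0.573  1.863 -0.245  0.972  1.191]
1338 [ 0.567 -0.166  0.144] [ 0.555 -0.181  0.135] [ 0.582 -0.154  0.147]
((568.3211059570312, -167.47865295410156), 13.435245513916016)
offset [-0.01  -0.022  0.33 ] twist [ 0.002 -0.001  0.015]
```

View pics/w1.png

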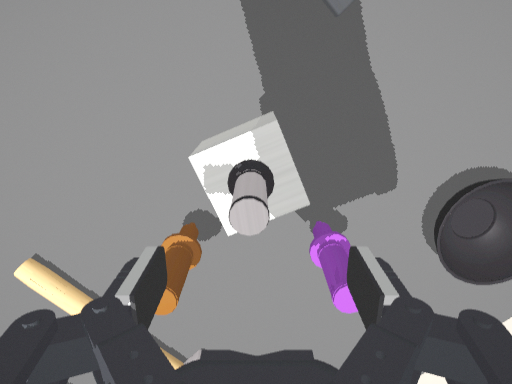

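The wrist view shows the steel gauge at (250,215) on its stand, with brown at (175,270) and purple at (335,270), both clear of the finger line.

Request:
{"api": "drive_tool", "payload": {"offset": [[0, 0, 0.05], [0, 0, 0.05]], "twist": [[0, 0, 0], [0, 0, 0]]}}

```text
time_s: 6.35
tcp_pos: [0.5698, -0.1619, 0.1832]
tool_rot: [-1.191, -2.905, 0.0]
wrist_force: [0.1, 0.2, -0.8]
width: 0.997
gripper_force: 0.0
```

```bash
python3 -c "
from h import *
print(observe()['tcp_pos']);go((.5682,-.168,.101),down(np.pi/4))"
```

```text
[ 0.57  -0.162  0.183]
offset [-0.011 -0.018  0.274] twist [-0.002 -0.004  0.014]
```

Request:
{"api": "drive_tool", "payload": {"offset": [[-0.011, -0.018, 0], [-0.011, -0.018, 0.07], [-0.011, -0.018, 0.14], [-0.011, -0.018, 0.21], [-0.011, -0.018, 0.274], [-0.011, -0.018, 0.274], [-0.011, -0.018, 0.274]], "twist": [[0, 0, 0.014], [0, 0, 0.014], [0, 0, 0.014], [0, 0, 0.014], [0, 0, 0.014], [0, 0, 0.014], [0, 0, 0.014]]}}

```text
time_s: 7.05
tcp_pos: [0.5693, -0.1696, 0.1031]
tool_rot: [-1.204, -2.901, 0.001]
wrist_force: [0.3, -0.1, 0.5]
width: 0.996
gripper_force: 0.0
```

Request:
{"api": "drive_tool", "payload": {"offset": [[0, 0, 0], [0, 0, 0], [0, 0, 0], [0, 0, 0], [0, 0, 0], [0, 0, 0], [0, 0, 0], [0, 0, 0]], "twist": [[0, 0, 0], [0, 0, 0], [0, 0, 0], [0, 0, 0], [0, 0, 0], [0, 0, 0], [0, 0, 0], [0, 0, 0]], "hand": 0}}

```text
time_s: 7.85
tcp_pos: [0.5696, -0.1691, 0.103]
tool_rot: [1.203, 2.901, 0.001]
wrist_force: [-0.9, 0.3, 6.6]
width: 0.288
gripper_force: 58.3
```

Request:
{"api": "drive_tool", "payload": {"offset": [[0, 0, -0.05], [0, 0, -0.12], [0, 0, -0.2], [0, 0, -0.28], [0, 0, -0.36], [0, 0, -0.44], [0, 0, -0.5], [0, 0, -0.52], [0, 0, -0.52]], "twist": [[0, 0, 0], [0, 0, 0], [0, 0, 0], [0, 0, 0], [0, 0, 0], [0, 0, 0], [0, 0, 0], [0, 0, 0], [0, 0, 0]]}}

```text
time_s: 8.75
tcp_pos: [0.5694, -0.1692, 0.2594]
tool_rot: [1.203, 2.901, 0.001]
wrist_force: [0.0, -0.1, -2.6]
width: 0.291
gripper_force: 59.1
```

```bash
cat > g.py <<'E'
from h import *
import sys
# gauge measured in tool frame from side cloud: points below the fingertips near the tool axis
o=observe();p=o['tcp_pos'];Rt=att(o['tool_rot']);print(p,o['tool_rot'],o['wrist_force'],o['width'],o['gripper_force'])
out=[]
for n in ('side','top'):
    im,d,P=cloud(n); L=(P-p)@Rt
    m=(np.hypot(L[...,0],L[...,1])<.03)&(L[...,2]>.014)&(L[...,2]<.12); q=L[m]
    print(n,m.sum())
    if n=='side':
        v,u=np.nonzero(m); print('px',u.min(),u.max(),v.min(),v.max())
        s=camera_info(n); vc=Rt.T@(p-np.array(s['origin'])); vc[2]=0; vc/=np.linalg.norm(vc); t=np.cross([0,0,1],vc)
        for a in np.arange(.014,.115,.006):
            k=(q[:,2]>=a)&(q[:,2]<a+.006)
            if k.sum()>2:
                w=q[k]@t; print(round(a,3),k.sum(),'lateral mid %.4f width %.4f depth min %.4f'%((w.max()+w.min())/2,w.max()-w.min(),(q[k]@vc).min()))
        cv2.imwrite('pics/%s.png'%sys.argv[1],cv2.resize(im[v.min()-60:v.max()+25,max(u.min()-50,0):u.max()+50,::-1],None,fx=5,fy=5)[:600,:800])
E
python3 g.py g1
```

```text
[ 0.569 -0.169  0.259] [1.203 2.901 0.001] [ 0.039 -0.138 -2.64 ] 0.2909781260562863 59.137006402015686
side 290
px 274 292 183 211
0.014 30 lateral mid 0.0011 width 0.0231 depth min -0.0130
0.02 65 lateral mid 0.0011 width 0.0362 depth min -0.0193
0.026 59 lateral mid 0.0002 width 0.0382 depth min -0.0202
0.038 24 lateral mid 0.0008 width 0.0171 depth min -0.0096
0.044 19 lateral mid 0.0010 width 0.0171 depth min -0.0108
0.05 23 lateral mid 0.0012 width 0.0172 depth min -0.0102
0.056 22 lateral mid 0.0014 width 0.0173 depth min -0.0095
0.062 20 lateral mid 0.0016 width 0.0173 depth min -0.0103
0.068 12 lateral mid 0.0017 width 0.0173 depth min -0.0100
0.074 4 lateral mid 0.0009 width 0.0023 depth min -0.0009
0.08 8 lateral mid 0.0011 width 0.0066 depth min -0.0017
top 0
```

View pics/g1.png

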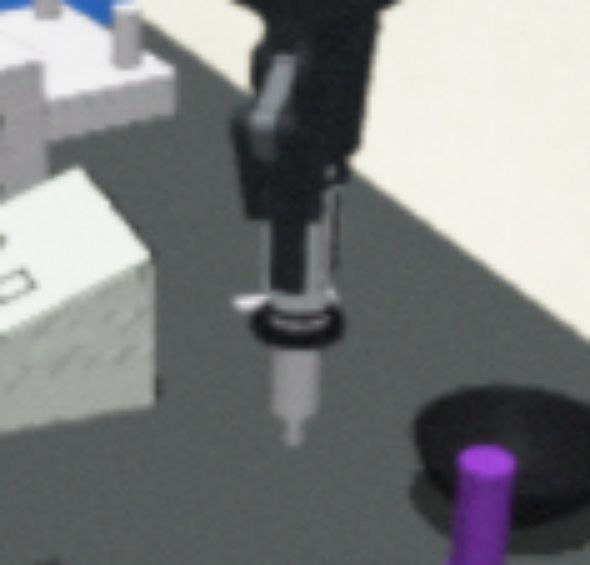

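The side crop shows the gauge hanging straight in the fingers at (293,380), with the plunger out. Tool-frame slices put its axis within about 1° of the tool axis. I'll carry it over the case.

```bash
python3 -c "
from h import *
go((.555,.05,.255)); n=np.array([-.341,.0284,.9397]); T=np.array([.584,.2553,.0768])+.115*n
go((T[0],T[1],.25),down(np.pi/4,-n),base=(.555,.05,.255)); print(T)"
```

```text
offset [0.549 0.483 0.01 ] twist [0. 0. 0.]
offset [0.516 0.467 0.017] twist [-0.444 -0.541 -0.062]
[0.545 0.259 0.185]
```

Request:
{"api": "drive_tool", "payload": {"offset": [[0.1, 0.09, 0.01], [0.2, 0.18, 0.01], [0.3, 0.27, 0.01], [0.4, 0.36, 0.01], [0.5, 0.44, 0.01], [0.549, 0.483, 0.01], [0.549, 0.483, 0.01], [0.549, 0.483, 0.01]], "twist": [[0, 0, 0], [0, 0, 0], [0, 0, 0], [0, 0, 0], [0, 0, 0], [0, 0, 0], [0, 0, 0], [0, 0, 0]]}}

```text
time_s: 9.65
tcp_pos: [0.555, 0.0497, 0.2547]
tool_rot: [-1.202, -2.901, 0.002]
wrist_force: [-0.2, -1.1, -2.3]
width: 0.292
gripper_force: 59.2
```

Request:
{"api": "drive_tool", "payload": {"offset": [[0.1, 0.09, 0.01], [0.2, 0.18, 0.01], [0.3, 0.27, 0.01], [0.4, 0.36, 0.01], [0.48, 0.43, 0.015], [0.516, 0.467, 0.017], [0.516, 0.467, 0.017], [0.516, 0.467, 0.017]], "twist": [[-0.07, -0.09, -0.01], [-0.15, -0.18, -0.02], [-0.22, -0.27, -0.03], [-0.3, -0.36, -0.04], [-0.37, -0.45, -0.05], [-0.444, -0.541, -0.062], [-0.444, -0.541, -0.062], [-0.444, -0.541, -0.062]]}}

```text
time_s: 10.45
tcp_pos: [0.5453, 0.2571, 0.2499]
tool_rot: [1.034, 2.606, 0.141]
wrist_force: [-0.2, -0.6, -2.0]
width: 0.286
gripper_force: 59.3
```

```bash
python3 -c "
from h import *
o=observe();print(o['tcp_pos'],att(o['tool_rot']),o['qpos'])
n=np.array([-.341,.0284,.9397]); T=np.array([.584,.2553,.0768])+.112*n
go(T,down(np.pi/4,-n))"
```

```text
[0.545 0.257 0.25 ] [[-0.681  0.649  0.34 ]
 [ 0.682  0.731 -0.03 ]
 [-0.268  0.211 -0.94 ]] [-1.076  0.172  0.449  2.007  0.235  0.731  0.017]
offset [ 0.063 -0.043  0.213] twist [-0.003  0.001 -0.001]
```

Request:
{"api": "drive_tool", "payload": {"offset": [[0.02, -0.015, 0.07], [0.04, -0.03, 0.14], [0.063, -0.043, 0.19], [0.063, -0.043, 0.213], [0.063, -0.043, 0.213], [0.063, -0.043, 0.213]], "twist": [[-0.003, 0, 0], [-0.003, 0, 0], [-0.003, 0, 0], [-0.003, 0, 0], [-0.003, 0, 0], [-0.003, 0, 0]]}}

```text
time_s: 11.05
tcp_pos: [0.5468, 0.2592, 0.1833]
tool_rot: [1.035, 2.604, 0.146]
wrist_force: [-0.5, -0.1, -1.4]
width: 0.29
gripper_force: 59.4
```

```bash
sed -i 's/fx=5,fy=5/fx=6,fy=6/' g.py; python3 g.py g2; python3 -c "
from h import *
o=observe();p=o['tcp_pos'];Rt=att(o['tool_rot']); n=np.array([-.341,.0284,.9397]);r=np.array([.584,.2553,.0768])
print('tip-ring in lid:', (p+Rt[:,2]*.089-r), 'height',(p+Rt[:,2]*.089-r)@n,'lat',(p-r)-n*((p-r)@n))"
```

```text
[0.547 0.259 0.183] [1.035 2.604 0.146] [-0.548 -0.071 -1.443] 0.2901784051138705 59.35514688491821
side 282
px 205 229 145 177
0.014 15 lateral mid 0.0029 width 0.0257 depth min -0.0149
0.02 22 lateral mid 0.0011 width 0.0352 depth min -0.0199
0.026 37 lateral mid 0.0026 width 0.0378 depth min -0.0205
0.038 12 lateral mid 0.0023 width 0.0178 depth min -0.0096
0.044 11 lateral mid 0.0017 width 0.0164 depth min -0.0111
0.05 11 lateral mid 0.0026 width 0.0177 depth min -0.0085
0.056 9 lateral mid 0.0035 width 0.0165 depth min -0.0075
0.062 13 lateral mid 0.0029 width 0.0180 depth min -0.0130
0.068 6 lateral mid 0.0024 width 0.0166 depth min -0.0127
0.074 3 lateral mid 0.0032 width 0.0041 depth min -0.0029
0.08 5 lateral mid 0.0027 width 0.0056 depth min -0.0046
0.104 5 lateral mid 0.0035 width 0.0309 depth min -0.0213
0.11 129 lateral mid -0.0001 width 0.0579 depth min -0.0292
top 237
tip-ring in lid: [-0.007  0.002  0.023] height 0.024173700944655777 lat [0.001 0.001 0.   ]
```

View pics/g2.png

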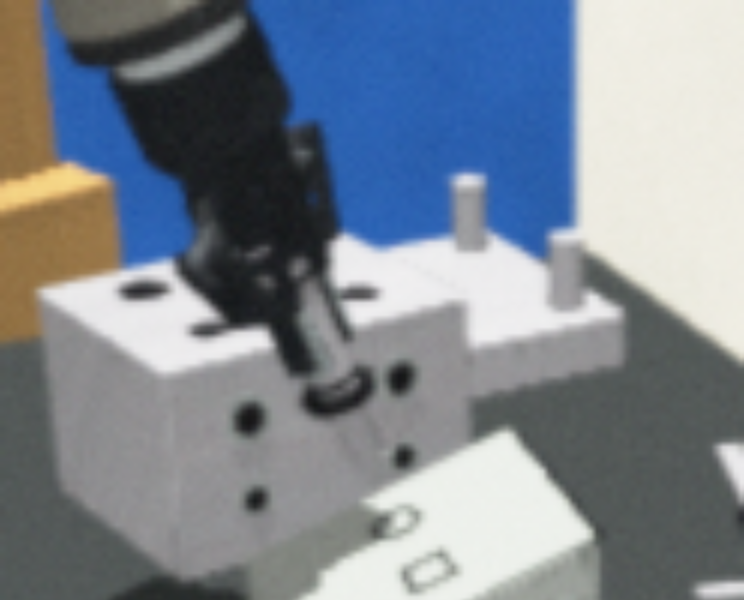

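The crop shows the gauge tilted with the lid and the plunger heading for the ring at (395,522). The numbers agree within 2 mm, so I'll approach along the tool axis.

Request:
{"api": "drive_tool", "payload": {"offset": [[0, 0, 0.02], [0, 0, 0.04], [0, 0, 0.055], [0, 0, 0.065], [0, 0, 0.07], [0, 0, 0.07], [0, 0, 0.07]], "twist": [[0, 0, 0], [0, 0, 0], [0, 0, 0], [0, 0, 0], [0, 0, 0], [0, 0, 0], [0, 0, 0]]}}

```text
time_s: 11.85
tcp_pos: [0.5531, 0.2593, 0.1629]
tool_rot: [1.033, 2.605, 0.145]
wrist_force: [-0.5, 0.4, -1.9]
width: 0.289
gripper_force: 59.4
```

Request:
{"api": "drive_tool", "payload": {"offset": [[0, 0, 0.004], [0, 0, 0.008], [0, 0, 0.012], [0, 0, 0.016], [0, 0, 0.018], [0, 0, 0.018], [0, 0, 0.018]], "twist": [[0, 0, 0], [0, 0, 0], [0, 0, 0], [0, 0, 0], [0, 0, 0], [0, 0, 0], [0, 0, 0]]}}

```text
time_s: 12.55
tcp_pos: [0.555, 0.2593, 0.1579]
tool_rot: [1.033, 2.605, 0.146]
wrist_force: [-0.8, 0.1, 0.4]
width: 0.286
gripper_force: 59.4
```

```bash
cat > f.py <<'E'
from h import *
F=[]
for i in range(12):
    grab_frame('top'); o=observe(); F.append(o['wrist_force'])
p=o['tcp_pos'];Rt=att(o['tool_rot']); n=np.array([-.341,.0284,.9397]);r=np.array([.584,.2553,.0768])
print(o['time_s'],'F',np.mean(F,0),np.std(F,0),'along n',np.mean(F,0)@n,'height',(p+Rt[:,2]*.089-r)@n,'lat',(p-r)-n*((p-r)@n),'ang',np.degrees(np.arccos(-Rt[:,2]@n)))
E
python3 f.py
```

```text
13.15 F [-0.396  0.551  0.634] [0.466 0.327 0.371] along n 0.7464339788738192 height -0.002880975734095817 lat [0.    0.002 0.   ] ang nanf.py:6: RuntimeWarning: invalid value encountered in arccos
  print(o['time_s'],'F',np.mean(F,0),np.std(F,0),'along n',np.mean(F,0)@n,'height',(p+Rt[:,2]*.089-r)@n,'lat',(p-r)-n*((p-r)@n),'ang',np.degrees(np.arccos(-Rt[:,2]@n)))
```

The contact force is about 2.5 N above the hanging weight and the geometry gives about 3 mm in. The two agree, so I'll add about 2.2 mm.

Request:
{"api": "drive_tool", "payload": {"offset": [[0, 0, 0.003], [0, 0, 0.006], [0, 0, 0.0075], [0, 0, 0.0075], [0, 0, 0.0075], [0, 0, 0.0075]], "twist": [[0, 0, 0], [0, 0, 0], [0, 0, 0], [0, 0, 0], [0, 0, 0], [0, 0, 0]]}}

```text
time_s: 13.75
tcp_pos: [0.5557, 0.2592, 0.1557]
tool_rot: [1.033, 2.605, 0.146]
wrist_force: [-0.3, 0.4, 1.2]
width: 0.288
gripper_force: 59.7
```

```bash
python3 f.py 2>/dev/null; python3 g.py g3|tail -12; python3 -c "
from h import *
im,_=grab_frame('side');im2,_=grab_frame('top')
a=cv2.resize(im[130:200,180:260,::-1],(480,420));b=cv2.resize(im2[165:225,160:205,::-1],(315,420));cv2.imwrite('pics/f.png',np.hstack([a,b]))"
```

```text
14.35 F [0.051 1.233 1.783] [0.518 0.534 0.599] along n 1.6936665055803235 height -0.005130570351863273 lat [0.    0.002 0.   ] ang nan
0.02 24 lateral mid 0.0024 width 0.0343 depth min -0.0168
0.026 30 lateral mid 0.0026 width 0.0370 depth min -0.0192
0.032 4 lateral mid 0.0062 width 0.0136 depth min -0.0157
0.038 11 lateral mid 0.0030 width 0.0179 depth min -0.0125
0.044 9 lateral mid 0.0031 width 0.0151 depth min -0.0124
0.05 12 lateral mid 0.0032 width 0.0180 depth min -0.0105
0.056 12 lateral mid 0.0027 width 0.0196 depth min -0.0113
0.062 9 lateral mid 0.0021 width 0.0181 depth min -0.0084
0.068 8 lateral mid 0.0037 width 0.0153 depth min -0.0093
0.074 9 lateral mid 0.0023 width 0.0272 depth min -0.0058
0.08 115 lateral mid -0.0001 width 0.0577 depth min -0.0278
top 209
```

View pics/f.png

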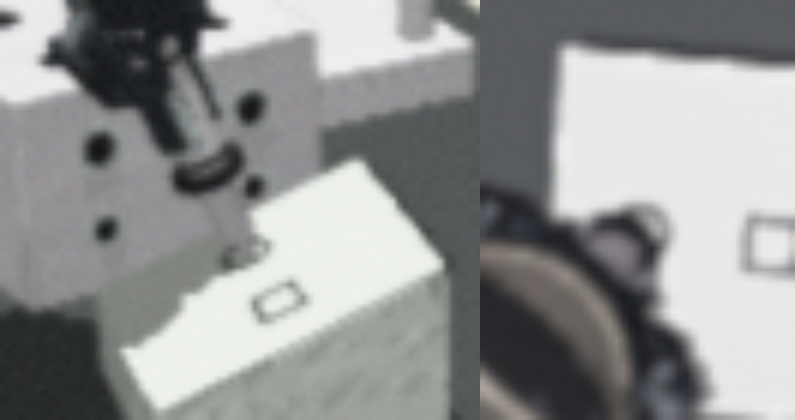

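In the side crop the tip meets the ring centre at (245,249), clear of the square. Plunge is about 5 mm at about 3.5 N, so I'll hand in.

```bash
python3 -c "
from workcell import *
print(finish_job())"
```

```text
the job is handed in; nothing more can be done
None
```

I shut the lid (measured slope about 20°) and handed in with the gauge still gripped square to it, its tip in the ring mark and the plunger about 5 mm in at about 3.5 N (both estimated); `finish_job()` gave no verdict.

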